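# Lay out a stacked mug set on kiln setters

## Robot

A 6-joint arm with a two-finger parallel gripper is mounted at the origin on the work surface. World frame = base frame: x ahead of the robot, y to its left, z up, the work surface at z = 0. Lengths are in mm, angles in rad, forces in N, time in s.
With the tool pointing down it reaches from about 300 to 875 mm from the base axis. Payload 6.4 kg.
Tool frame: the origin (TCP) lies at the very end of the fingers, on their centre line; the grasp point (between the pads) lies 19 mm behind it; z points along the fingers, y is the line along which they close (so a half turn about z gives the same grasp; the last joint's range is limited). The gripper opens to 85 mm and grips with 20 to 120 N. Pads are 22 mm wide; open, the fingers measure 114 mm over their backs; the gripper's body (76 mm by 85 mm) begins 54 mm behind the grasp point. The pads swing forward as they close: fully open they stand 13 mm farther back than shut.
Start: joints at [1.144, 0.181, 1.607, -0, 1.354, -0.206], TCP at [125.918, 561.058, 231.288] pointing down, gripper open.
Joint ranges: [-2.99, 2.99], [-0.89, 2.07], [0.3, 2.58], [-1.14, 4.28], [0, 2.63], [-3.12, 3.12]. Speed limits (rad/s): [2.57, 2.57, 3.01, 3.14, 3.14, 3.14].

## Interface

Orientations are given as [roll, pitch, yaw] about the fixed x, y, z axes, in that order (R = Rz(yaw) Ry(pitch) Rx(roll)).
In Python, from workcell import ctrl gives the robot as it stands.
- The arm moves only by the tool servo_tool, never from a script. Its argument "commands" is one flat list of numbers, 7 for each row, row after row: the shift along the tool's x, y, z each as a share of 0.03 m, from -1 to 1, then the turn, a rotation vector about the tool's x, y, z each as a share of 5 degrees, from -1 to 1, then the opening, from 0 (shut) to 1 (fully open). A call has 1 to 5 rows; each row shifts and turns the commanded pose from where the row before left it, along the tool's axes as they then stand; what a row does not reach is not made up. A row lasts 1/12 s, in which the tool goes at most 41.7 mm and 7.16 degrees, less where a joint would pass 70% of its speed; a pose out of reach is approached as far as the arm can. A call with a number of a shift or a turn outside -1 to 1 is refused whole. A call with a gripper value outside its range is refused whole. The fingers move at their own pace and stop on an object; "force" is the grip in N (left out, the last holds). Time passes only in rows, so rows that do not move let the fingers close. It gives the time, the measured TCP pose, the force, the opening and the grip force at its end, in the units of the state.
- ctrl.read_state(): the state, without advancing time (a new reading comes with each control period).
- ctrl.get_image(name): name is "scene" or "top"; returns the picture (384x512x3 uint8, blue, green, red); there is no depth.
- ctrl.camera_info(name): a dict with "K" (3x3 intrinsics, pixels), "pose" (4x4, takes a point from camera to world coordinates). Camera axes: x right, y up, looking along -z (the intrinsics and any distortion apply to the point x, -y, -z); pixel columns grow to the right and rows downward; lengths in mm; the calibration is good to about 2 mm. A picture is of the moment at which its call begins. camera_info takes no time and is no camera call.
- ctrl.close_job(): hands the job in; it is judged then, once.
The state is a dict: "time": time; "qpos": joint angles; "qvel": joint speeds; "joint_torque": joint torques, N m; "tool_pos": TCP position; "ee_rot": TCP orientation; "contact_force": force on the tool from outside, world axes, zero at the start; "wrist_torque": the same for the moment, N m; "opening": finger opening in mm; "finger_force": force on a finger pad.
Only numpy, scipy, OpenCV 4.12 (cv2) and the standard library are available. Lean on these libraries where they do the work, as an engineer would, in place of code of your own. Each camera call takes 0.05 s, during which the arm holds its last target. There are 200 camera calls.

## Task

The porcelain mug set stands stacked on the kiln shelf; for the firing its pieces must stand apart. Take the stack apart and stand each piece upright, right way up, in the middle of its own round setter: the lid on the smallest setter, the infuser on the second smallest, the mug on the second largest and the saucer on the largest. Put every piece down gently, tip or drop nothing, and leave the vase and the water glass where they are.

Things in the scene. Friction and masses are not known exactly. Their poses are not given: they have to be found in the camera images.
- lid: Lid of the mug set, on top of the stack: blue disc 52 mm across with a white knob. Origin at the centre of its underside, z up. From the bottom: white locating plug 42 mm across, 0 to 5 mm; blue disc 5 to 10 mm; round knob, 20 mm across at the foot and 23 mm near the top, 10 to 30 mm. In the stack its plug sits loosely (2 mm play) in the infuser's collar and its origin is 70 mm above the infuser's. About 70 g.
- infuser: Porcelain tea infuser, cream-coloured, open on top, 75 mm high, hanging in the mug. Origin at the centre of its underside, z up. Pierced basket 0 to 55 mm, 40 mm across at the foot and 49 mm at the top; flange 61 mm across, 55 to 59 mm, which rests on the mug's rim; upright round collar 56 mm across (46 mm inside), 59 to 75 mm, which stands clear above the mug. In the stack its origin is 25 mm above the mug's: it must rise about 60 mm to come out. About 120 g.
- mug: Pale blue mug with two dark blue bands and a handle, 80 mm high. Origin at the centre of its underside, z up. Foot 52 mm across up to 14 mm, widening to a straight round body 64 mm across from 24 to 80 mm; 5 mm walls. The handle is a 9 mm round bar on the +y side, reaching 62 mm from the axis, from 28 to 73 mm high; the x sides are free. In the stack its foot stands inside the saucer's raised collar (2 mm play), its origin 10 mm above the saucer's. About 260 g.
- saucer: White saucer with a blue ring near its edge, at the bottom of the stack. Origin at the centre of its underside, z up. Foot 78 mm across; flat plate 114 mm across with its upper face at 10 mm; on it, in the middle, a raised round collar 62 mm across outside, 56 mm inside, from 10 to 22 mm high, which holds the mug's foot and can be gripped from outside. At the start it stands on the kiln shelf (15 mm above the bench). About 220 g.
- setter_54: Smallest kiln setter: flat sand-coloured round disc 54 mm across, 12 mm thick; place of the lid. Origin at the centre of its underside, z up. It lies fixed, flat on the kiln shelf (shelf top 15 mm above the bench), so its top face is 27 mm above the bench.
- setter_68: Second smallest kiln setter: flat sand-coloured round disc 68 mm across, 12 mm thick; place of the infuser. Origin at the centre of its underside, z up. It lies fixed, flat on the kiln shelf (shelf top 15 mm above the bench), so its top face is 27 mm above the bench.
- setter_82: Second largest kiln setter: flat sand-coloured round disc 82 mm across, 12 mm thick; place of the mug. Origin at the centre of its underside, z up. It lies fixed, flat on the kiln shelf (shelf top 15 mm above the bench), so its top face is 27 mm above the bench.
- setter_100: Largest kiln setter: flat sand-coloured round disc 100 mm across, 12 mm thick; place of the saucer. Origin at the centre of its underside, z up. It lies fixed, flat on the kiln shelf (shelf top 15 mm above the bench), so its top face is 27 mm above the bench.
- vase: Finished small white vase with blue bands, 115 mm high, 62 mm across, standing loose on the kiln shelf; to be left alone. Origin at the centre of its underside, z up.
- water_jar: Glass tumbler for the brushes' water (empty), 68 mm across, 80 mm high, loose on the bench to the left of the kiln shelf; to be left alone. Origin at the centre of its underside, z up.

How it is judged:
By the outcome, as a careful person would: the job done as asked, in the order asked, and still so for the second after the job is handed in, with the robot touching nothing.
It also fails if it takes over 128 s, if anything falls off the work surface, if the arm or the gripper's body presses on something with over 40 N, if the wrist force passes 120 N, or if a joint passes its speed limit or range.

## Working session

There is one attempt and no reset: what is moved stays moved. The work goes in short steps, Python scripts to look and compute and a tool call to move; the robot and the scene stay as the last step left them, time stands still between calls to the robot, and variables do not carry over. Pictures are saved under pics/ and viewed, at most 14 in all, crops included, and the job is handed in when it is done.

Besides the shell and the picture viewer there is one more tool, called after "Request:" as name(argument=value, ...) on one line, values as JSON. servo_tool: Moves the arm, as the interface text tells. Its arguments: {"type":"object","properties":{"commands":{"type":"array","items":{"type":"number","minimum":-1,"maximum":1}},"force":{"type":"number"}},"required":["commands"]}

```bash
ls; mkdir -p pics; python3 - <<'E'
from workcell import ctrl
import cv2, numpy as np
np.set_printoptions(precision=2,suppress=True)
for n in("scene","top"):
    cv2.imwrite(f"pics/{n}0.png",ctrl.get_image(n)); c=ctrl.camera_info(n); print(n,c)
print(ctrl.read_state())
E
```

```text
pics
scene {'K': array([[494.62,   0.  , 252.54],
       [  0.  , 494.62, 186.06],
       [  0.  ,   0.  ,   1.  ]]), 'pose': array([[   0.03,   -0.74,    0.67, 1304.11],
       [   1.  ,    0.01,   -0.03,   68.76],
       [   0.02,    0.68,    0.74,  954.9 ],
       [   0.  ,    0.  ,    0.  ,    1.  ]])}
top {'K': array([[357.34,   0.  , 254.79],
       [  0.  , 357.34, 189.8 ],
       [  0.  ,   0.  ,   1.  ]]), 'pose': array([[   0.02,    0.99,   -0.13,  453.96],
       [  -1.  ,    0.02,    0.  ,  135.38],
       [   0.01,    0.13,    0.99, 1026.79],
       [   0.  ,    0.  ,    0.  ,    1.  ]])}
{'time': 0.1, 'qpos': array([ 1.14,  0.18,  1.61,  0.  ,  1.35, -0.21]), 'qvel': array([-0., -0., -0., -0., -0.,  0.]), 'joint_torque': array([  0.  , -44.59, -35.22,  -0.  ,   0.  ,  -0.  ]), 'tool_pos': array([125.71, 560.58, 230.47]), 'ee_rot': array([-3.14, -0.  ,  2.92]), 'contact_force': array([-0.61,  0.79, -0.11]), 'wrist_torque': array([ 0.02,  0.01, -0.03]), 'finger_force': 0.0, 'opening': 85.10025998091834}
```

View pics/scene0.png

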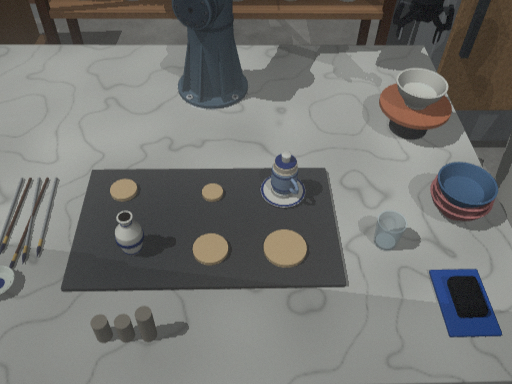

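View pics/top0.png

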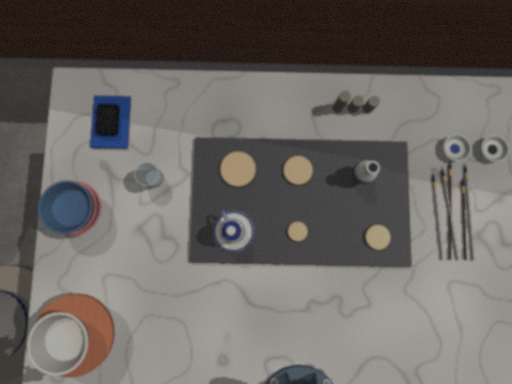

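The scene view shows the stack at (285,185) and the setters at about (212,192), (123,190), (210,249) and (285,248). The vase is at (128,235) and the glass at (390,230). Next I measure positions.

```bash
cat > h.py <<'E'
from workcell import ctrl
import cv2, numpy as np
np.set_printoptions(precision=1,suppress=True)
def ray(n,uv,z):
    c=ctrl.camera_info(n);K,P=np.array(c["K"]),np.array(c["pose"])
    d=np.linalg.inv(K)@[uv[0],uv[1],1.]; d=P[:3,:3]@[d[0],-d[1],-d[2]]; o=P[:3,3]
    return o+d*(z-o[2])/d[2]
def proj(n,p):
    c=ctrl.camera_info(n);K,P=np.array(c["K"]),np.array(c["pose"])
    q=P[:3,:3].T@(np.array(p,float)-P[:3,3]); q=K@[q[0],-q[1],-q[2]]; return q[:2]/q[2]
def world(n,c,z): return np.array([ray(n,p,z)[:2] for p in c.reshape(-1,2)],np.float32)
E
python3 - <<'E'
from h import *
for n in("scene","top"):
    im=cv2.imread(f"pics/{n}0.png"); h=cv2.cvtColor(im,cv2.COLOR_BGR2HSV)
    m=cv2.inRange(h,(8,60,110),(28,255,255))
    for c in cv2.findContours(m,0,1)[0]:
        if cv2.contourArea(c)<200: continue
        w=world(n,c,27)
        if not(250<w[:,0].mean()<800): continue
        (x,y),(a,b),_=cv2.fitEllipse(w); M=cv2.moments(c)
        print(n,"sand",np.array([x,y,a,b]),c.reshape(-1,2).mean(0))
    # shelf corners
    m=cv2.inRange(im,(25,25,25),(75,75,75))
    # saucer outer: white+blue region around stack
    c0=(285,185) if n=="scene" else (232,231)
    k=5; cr=im[c0[1]-40:c0[1]+30,c0[0]-35:c0[0]+35]
    cv2.imwrite(f"pics/{n}_cr.png",cv2.resize(cr,None,fx=7,fy=7,interpolation=cv2.INTER_CUBIC))
a=cv2.imread("pics/scene_cr.png");b=cv2.imread("pics/top_cr.png")
cv2.imwrite("pics/both.png",cv2.resize(np.hstack([a,b]),(800,400)))
E
```

```text
scene sand [643.7   8.9  78.7  82.6] [209.7 248. ]
scene sand [644.  179.7  96.8 102. ] [284.3 247.4]
scene sand [471.1   8.7  50.7  55.1] [211.8 191.3]
scene sand [ 460.3 -214.7   64.4   68.3] [122.6 188.9]
top sand [ 458.1 -211.6   62.6   65.1] [377.3 236.8]
top sand [469.8  11.   51.4  53.1] [297.4 231. ]
top sand [643.1  11.   80.   80.7] [297.7 169.7]
top sand [643.4 181.6  98.2  98.6] [237.6 168.2]
```

View pics/both.png

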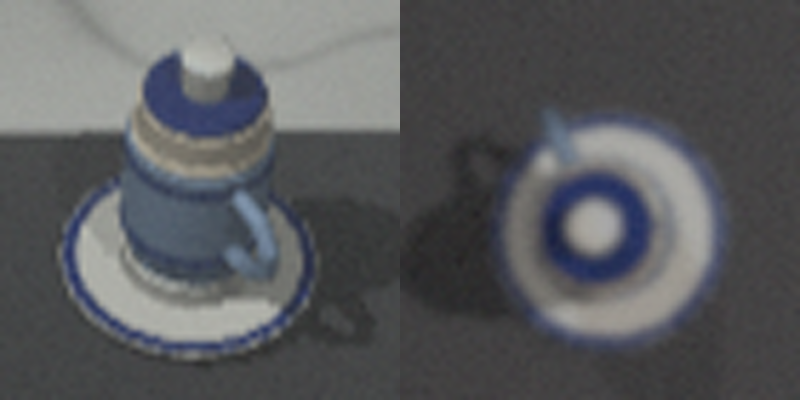

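```bash
python3 - <<'E'
from h import *
for n,c0 in(("scene",(285,185)),("top",(232,231))):
    im=cv2.imread(f"pics/{n}0.png").astype(int); h=cv2.cvtColor(im.astype(np.uint8),cv2.COLOR_BGR2HSV)
    Y,X=np.mgrid[:384,:512]; near=(abs(X-c0[0])<35)&(Y>c0[1]-40)&(Y<c0[1]+30)
    s=(h[...,1]>110)&(h[...,0]>100)&(h[...,0]<130)&near   # strong blue: lid disc, ring
    nl,lab,st,ce=cv2.connectedComponentsWithStats(s.astype(np.uint8))
    for i in range(1,nl):
        if st[i,4]<25: continue
        c=max(cv2.findContours((lab==i).astype(np.uint8),0,1)[0],key=len)
        print(n,st[i],"hullfit z25",np.array(cv2.fitEllipse(world(n,cv2.convexHull(c),25))[0:2]).ravel(),"z130",np.array(cv2.fitEllipse(world(n,cv2.convexHull(c),130))[:2]).ravel())
    b=(im.min(2)>125)&near
    nl,lab,st,ce=cv2.connectedComponentsWithStats(b.astype(np.uint8))
    for i in range(1,nl):
        if st[i,4]>=15: print(n,"bright",st[i],ce[i],"z150",ray(n,ce[i],150))
# handle: crop coords /5.714
print("handle tip top", ray("top",(223.6,211),80),ray("top",(223.6,211),75))
for p in[(240,195),(272,240),(265,270),(230,255)]:
    print(ray("scene",(250+p[0]/5.714,145+p[1]/5.714),75))
E
```

```text
scene [276 160  19   8  71] hullfit z25 [370.6 201.3  32.5  50.1] z130 [476.  186.3  28.8  44.5]
scene bright [ 251  146   69   30 1295] [284.9 155.8] z150 [471.9 184.6 150. ]
scene bright [263 179  36  26 336] [276.8 195.3] z150 [595.  158.2 150. ]
top [223 222  17  18 125] hullfit z25 [467.3 196.2  47.7  48.5] z130 [465.9 189.8  42.7  43.4]
top bright [223 213  29  36 406] [239.8 230.7] z150 [465.6 166.8 150. ]
top bright [227 226   8   9  57] [230.5 230.1] z150 [466.6 189.3 150. ]
handle tip top [517.4 213.4  80. ] [517.8 213.8  75. ]
[476.5 207.   75. ]
[502.7 218.4  75. ]
[519.7 213.9  75. ]
[511.1 199.9  75. ]
```

```bash
python3 - <<'E'
from h import *
for n,c0 in(("scene",(283,190)),("top",(235,231))):
    im=cv2.imread(f"pics/{n}0.png"); h=cv2.cvtColor(im,cv2.COLOR_BGR2HSV)
    Y,X=np.mgrid[:384,:512]
    m=((h[...,1]>55)&(h[...,0]>95)&(h[...,0]<130))|(im.min(2)>95)
    m=m&(abs(X-c0[0])<26)&(abs(Y-c0[1])<26)
    m=m.astype(np.uint8)
    c=max(cv2.findContours(m,0,1)[0],key=cv2.contourArea); w=world(n,c,24)
    if n=="scene":
        pts=c.reshape(-1,2); keep=pts[:,1]>188; w=w[keep]
    else: # drop handle side
        d=w-[466,189.5]; keep=~((d[:,0]>15)&(d[:,1]>0)); w=w[keep]
    A=np.c_[2*w,np.ones(len(w))]; s=np.linalg.lstsq(A,(w**2).sum(1),rcond=None)[0]
    r=np.sqrt(s[2]+s[0]**2+s[1]**2); res=np.hypot(*(w-s[:2]).T)-r
    k=abs(res)<3; s=np.linalg.lstsq(A[k],(w[k]**2).sum(1),rcond=None)[0]
    print(n,"saucer",s[:2],np.sqrt(s[2]+s[0]**2+s[1]**2),k.sum(),len(k))
print("knob scene",ray("scene",(286.4,152.9),150), ray("scene",(285.5,161.2),130))
for a in(20,30,40,50):
    t=np.radians(a); p=[466+57.5*np.cos(t),189+57.5*np.sin(t)]
    print(a,[(proj("scene",[*p,z])-[250,145])*5.714 for z in(62,90)],(proj("top",[*p,80])-[197,191])*5.714+[400,0])
print("vase base", ray("top",(366,171),120), ray("scene",(128,240),40), "glass",ray("scene",(388,235),30))
E
```

```text
scene saucer [463.2 187.4] 55.69697029475667 64 69
top saucer [465.8 186.9] 52.826259231176344 76 111
knob scene [462.1 189.  150. ] [469.6 187.7 130. ]
20 [array([250.1, 291.3]), array([255.6, 246.6])] [562.5 108.9]
30 [array([270.6, 283.6]), array([276.5, 238.9])] [542.6 117.6]
40 [array([288.7, 273.3]), array([294.8, 228.6])] [524.4 129.6]
50 [array([303.7, 260.7]), array([310.1, 216. ])] [508.6 144.6]
vase base [ 625.8 -153.8  120. ] [ 629.4 -176.    40. ] glass [616.  424.6  30. ]
```

Request:
servo_tool(commands=[0,0,0,0,0,-0.85,1,0,0,0,0,0,-0.85,1,0,0,0,0,0,-0.85,1,0,0,0,0,0,0,1], force=30)

```text
time: 0.43
tool_pos: [125.8, 560.8, 230.8]
ee_rot: [-3.141, -0.0, -3.137]
contact_force: [0.4, 0.4, 0.1]
opening: 85.5
finger_force: 0.0
```

Request:
servo_tool(commands=[-0.3,-0.3,0,0,0,0,1,-0.6,-0.7,0,0,0,0,1,-0.6,-0.7,0,0,0,0,1,-0.6,-0.7,0,0,0,0,1,-0.6,-0.7,0,0,0,0,1])

```text
time: 0.85
tool_pos: [207.9, 466.5, 231.0]
ee_rot: [-3.141, 0.0, 3.141]
contact_force: [1.1, 0.3, -0.4]
opening: 85.7
finger_force: 0.0
```

```bash
cat >> h.py <<'E'
def st():
    s=ctrl.read_state(); print("t",s["time"],"pos",s["tool_pos"],"rot",np.degrees(s["ee_rot"]),"open %.1f F"%s["opening"],s["contact_force"],"grip %.1f"%s["finger_force"]); return s
def to(x,y,z,yaw=None):
    "units needed in tool axes"
    from scipy.spatial.transform import Rotation as R
    s=st(); r=R.from_euler("xyz",s["ee_rot"]); d=r.inv().apply(np.array([x,y,z])-s["tool_pos"])/30
    with np.printoptions(precision=3): print("total shares",d, "turn", None if yaw is None else (r.inv()*R.from_euler("xyz",[180,0,yaw],degrees=True)).as_rotvec(degrees=True)/5)
E
python3 -c "
from h import *
to(465.5,188.5,230,180)"
```

```text
t 0.85 pos [207.9 466.5 231. ] rot [-180.    0.  180.] open 85.7 F [ 1.1  0.3 -0.4] grip 0.0
total shares [-8.588 -9.263  0.04 ] turn [-0.007  0.001 -0.004]
```

Request:
servo_tool(commands=[-0.6,-0.66,0,0,0,0,1,-0.6,-0.66,0,0,0,0,1,-0.6,-0.66,0,0,0,0,1,-0.6,-0.66,0,0,0,0,1,-0.6,-0.66,0,0,0,0,0.6])

```text
time: 1.27
tool_pos: [298.1, 367.5, 231.2]
ee_rot: [-3.141, 0.0, 3.141]
contact_force: [-0.4, 0.4, -0.0]
opening: 75.4
finger_force: 0.0
```

Request:
servo_tool(commands=[-0.6,-0.66,0,0,0,0,0.6,-0.6,-0.66,0,0,0,0,0.6,-0.6,-0.66,0,0,0,0,0.6,-0.6,-0.66,0,0,0,0,0.6,-0.6,-0.66,0,0,0,0,0.6])

```text
time: 1.68
tool_pos: [388.1, 268.6, 231.2]
ee_rot: [-3.141, 0.0, 3.141]
contact_force: [0.8, 1.0, 0.0]
opening: 51.6
finger_force: 0.0
```

Request:
servo_tool(commands=[-0.6,-0.66,0,0,0,0,0.6,-0.6,-0.66,0,0,0,0,0.6,-0.6,-0.66,0,0,0,0,0.6,-0.4,-0.37,0,0,0,0,0.6,-0.42,-0.37,0,0,0,0,0.6])

```text
time: 2.1
tool_pos: [466.7, 187.0, 231.1]
ee_rot: [-3.141, -0.0, 3.139]
contact_force: [-0.6, -0.0, -0.2]
opening: 50.9
finger_force: 0.0
```

Request:
servo_tool(commands=[0,0,0.6,0,0,0,0.6,0,0,0.8,0,0,0,0.6,0,0,0.6,0,0,0,0.6,0,0,0.3,0,0,0,0.6,0,0,0,0,0,0,0.6])

```text
time: 2.52
tool_pos: [464.4, 188.1, 160.0]
ee_rot: [-3.141, -0.005, 3.141]
contact_force: [-0.3, 0.3, 0.6]
opening: 51.1
finger_force: 0.0
```

```bash
cat >> h.py <<'E'
def shot(name,sc,tp,r=45):
    "side-by-side crops around world points"
    o=[]
    for n,p in(("scene",sc),("top",tp)):
        im=ctrl.get_image(n); cv2.imwrite(f"pics/{name}_{n}.png",im)
        u,v=proj(n,p).round().astype(int); o.append(cv2.resize(cv2.getRectSubPix(im,(2*r,2*r),(float(u),float(v))),(400,400),interpolation=cv2.INTER_CUBIC)); print(n,u,v)
    cv2.imwrite(f"pics/{name}.png",np.hstack(o))
E
python3 -c "
from h import *
to(465.5,188.5,133,180); shot('a',(465,188,120),(465,188,120))"
```

```text
t 2.5167 pos [464.4 188.1 160. ] rot [-179.9   -0.3  180. ] open 51.1 F [-0.3  0.3  0.6] grip 0.0
total shares [-0.042  0.013  0.9  ] turn [-0.011 -0.053 -0.001]
scene 285 163
top 232 231
```

View pics/a.png

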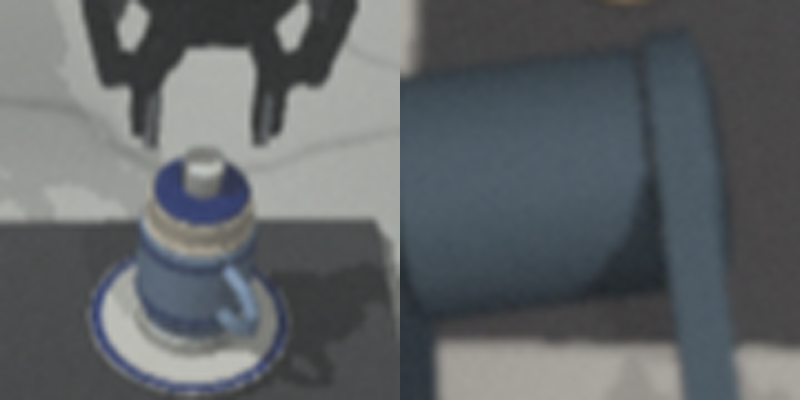

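Request:
servo_tool(commands=[0,0,0.4,0,0,0,0.6,0,0,0.3,0,0,0,0.6,0,0,0.15,0,0,0,0.6,0,0,0,0,0,0,0.3,0,0,0,0,0,0,0.3], force=30)

```text
time: 3.03
tool_pos: [466.2, 189.1, 137.1]
ee_rot: [-3.142, 0.0, -3.14]
contact_force: [0.2, 0.4, 0.7]
opening: 27.9
finger_force: 0.0
```

Request:
servo_tool(commands=[0,0,0,0,0,0,0.1,0,0,0,0,0,0,0,0,0,0,0,0,0,0,0,0,0,0,0,0,0,0,0,0,0,0,0,0])

```text
time: 3.45
tool_pos: [466.6, 189.1, 137.4]
ee_rot: [3.141, 0.001, -3.14]
contact_force: [0.5, -1.4, 4.3]
opening: 20.8
finger_force: 29.7
```

```bash
python3 -c "
from h import *
st()
for z in (155,160,165,170): print(z,proj('scene',(465,188.5-25,z)),proj('scene',(465,188.5+25,z)))
shot('b',(465,188,120),(465,188,120))"
```

```text
t 3.45 pos [466.6 189.1 137.4] rot [ 180.     0.1 -179.9] open 20.8 F [ 0.5 -1.4  4.3] grip 29.7
155 [275.8 152.3] [297.1 152.2]
160 [275.9 150.7] [297.2 150.6]
165 [276.  149.2] [297.4 149.1]
170 [276.2 147.6] [297.6 147.5]
scene 285 163
top 232 231
```

View pics/b.png

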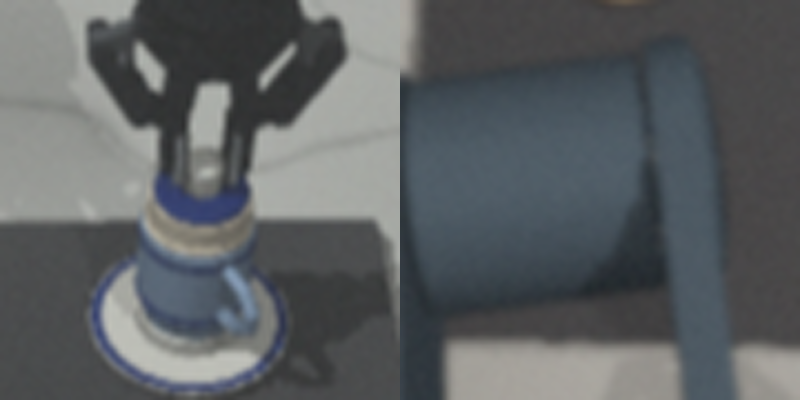

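Request:
servo_tool(commands=[0,0,-0.1,0,0,0,0,0,0,-0.3,0,0,0,0,0,0,-0.6,0,0,0,0,0,0,-0.6,0,0,0,0,0,0,-0.4,0,0,0,0])

```text
time: 3.97
tool_pos: [466.5, 189.1, 198.6]
ee_rot: [3.141, 0.001, -3.14]
contact_force: [0.7, -0.0, -0.0]
opening: 20.8
finger_force: 29.5
```

Request:
servo_tool(commands=[0,-0.25,0,0,0,0,0,-0.17,-0.5,0,0,0,0,0,0,-0.7,0,0,0,0,0,0,-0.8,0,0,0,0,0,0,-0.8,0,0,0,0,0])

```text
time: 4.38
tool_pos: [470.6, 96.4, 196.0]
ee_rot: [-3.141, -0.001, -3.139]
contact_force: [-0.2, 0.6, -0.8]
opening: 20.4
finger_force: 29.5
```

Request:
servo_tool(commands=[0,-0.8,0,0,0,0,0,0,-0.8,0,0,0,0,0,0,-0.7,0,0,0,0,0,0,-0.4,0,0,0,0,0,0,-0.2,0,0,0,0,0])

```text
time: 4.8
tool_pos: [470.9, 8.6, 196.1]
ee_rot: [-3.141, -0.001, 3.141]
contact_force: [-0.2, -0.6, -0.4]
opening: 20.4
finger_force: 29.5
```

Request:
servo_tool(commands=[0,0,0.3,0,0,0,0,0,0,0.7,0,0,0,0,0,0,0.8,0,0,0,0,0,0,0.8,0,0,0,0,0,0,0.4,0,0,0,0])

```text
time: 5.22
tool_pos: [469.1, 11.9, 103.1]
ee_rot: [3.14, -0.005, -3.139]
contact_force: [-0.2, -0.6, -1.1]
opening: 20.9
finger_force: 29.5
```

```bash
python3 -c "
from h import *
to(470.5,9.9,43.8,180)
shot('c',(470,10,60),(470,10,60))"
```

```text
t 5.2167 pos [469.1  11.9 103.1] rot [ 179.9   -0.3 -179.9] open 20.9 F [-0.2 -0.6 -1.1] grip 29.5
total shares [-0.056 -0.069  1.977] turn [ 0.016 -0.054  0.029]
scene 212 182
top 299 231
```

View pics/c.png

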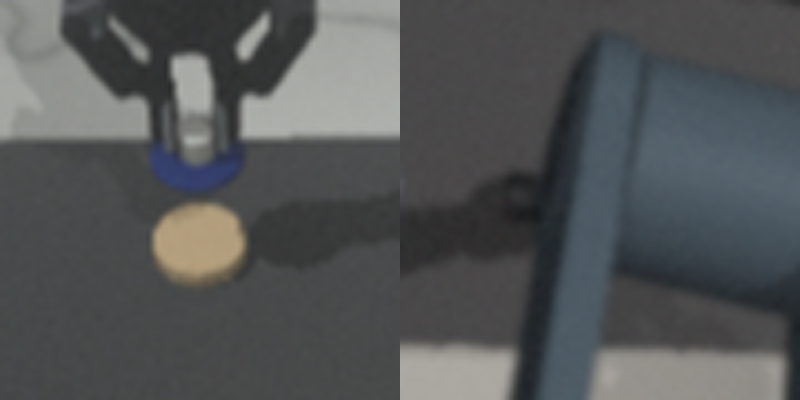

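Request:
servo_tool(commands=[0,0,0.5,0,0,0,0,0,0,0.7,0,0,0,0,0,0,0.4,0,0,0,0,0,0,0.2,0,0,0,0,0,0,0,0,0,0,0])

```text
time: 5.73
tool_pos: [470.9, 11.1, 52.0]
ee_rot: [3.141, -0.002, -3.139]
contact_force: [-0.5, -0.2, -0.1]
opening: 20.9
finger_force: 29.5
```

Request:
servo_tool(commands=[0,0,0,0,0,0,0,0,0,0.07,0,0,0,0,0,0,0.07,0,0,0,0,0,0,0,0,0,0,0,0,0,0,0,0,0,0])

```text
time: 6.15
tool_pos: [471.8, 10.5, 48.9]
ee_rot: [-3.141, 0.001, -3.14]
contact_force: [0.5, -0.3, -0.7]
opening: 20.3
finger_force: 29.5
```

```bash
python3 -c "
from h import *
to(470.5,9.9,43.8,180)
shot('d',(470,10,40),(470,10,40),30)"
```

```text
t 6.15 pos [471.8  10.5  48.9] rot [-180.     0.  -179.9] open 20.3 F [ 0.5 -0.3 -0.7] grip 29.5
total shares [ 0.044 -0.02   0.171] turn [-0.002  0.007  0.02 ]
scene 212 187
top 298 231
```

View pics/d.png

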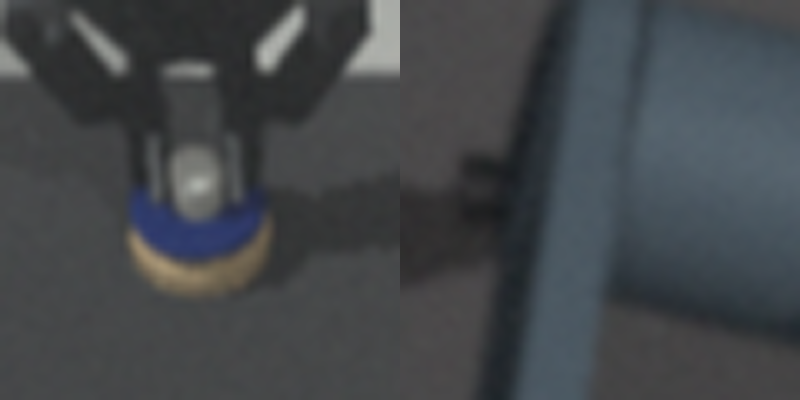

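Request:
servo_tool(commands=[0,0,0.04,0,0,0,0,0,0,0,0,0,0,0,0,0,0,0,0,0,0])

```text
time: 6.5
tool_pos: [471.5, 10.6, 47.3]
ee_rot: [3.142, -0.0, -3.14]
contact_force: [-0.5, 1.0, -0.4]
opening: 20.7
finger_force: 29.5
```

Request:
servo_tool(commands=[0,0,0.04,0,0,0,0,0,0,0,0,0,0,0,0,0,0,0,0,0,0])

```text
time: 6.75
tool_pos: [471.4, 10.6, 46.1]
ee_rot: [3.142, -0.0, -3.14]
contact_force: [-0.5, -0.1, -0.6]
opening: 20.9
finger_force: 29.5
```

Request:
servo_tool(commands=[0,0,0.04,0,0,0,0,0,0,0,0,0,0,0,0,0,0,0,0,0,0])

```text
time: 7.0
tool_pos: [471.5, 10.6, 44.9]
ee_rot: [3.142, -0.0, -3.14]
contact_force: [-0.6, 0.2, -0.2]
opening: 20.5
finger_force: 29.5
```

Request:
servo_tool(commands=[0,0,0.02,0,0,0,0,0,0,0,0,0,0,0,0,0,0,0,0,0,0])

```text
time: 7.25
tool_pos: [471.6, 10.5, 44.4]
ee_rot: [-3.142, 0.0, -3.14]
contact_force: [0.4, -0.5, -0.9]
opening: 20.6
finger_force: 29.5
```

Request:
servo_tool(commands=[0,0,0.02,0,0,0,0,0,0,0,0,0,0,0,0,0,0,0,0,0,0])

```text
time: 7.5
tool_pos: [471.7, 10.5, 44.4]
ee_rot: [-3.142, -0.0, -3.14]
contact_force: [-2.5, 0.7, 6.2]
opening: 20.7
finger_force: 30.1
```

Request:
servo_tool(commands=[0,0,0.02,0,0,0,0,0,0,0,0,0,0,0,0,0,0,0,0,0,0])

```text
time: 7.75
tool_pos: [471.7, 10.5, 44.3]
ee_rot: [-3.141, -0.0, -3.14]
contact_force: [-5.5, -0.7, 13.7]
opening: 20.7
finger_force: 30.6
```

Request:
servo_tool(commands=[0,0,-0.03,0,0,0,0,0,0,0,0,0,0,0.28,0,0,0,0,0,0,0.45,0,0,0,0,0,0,0.75,0,0,0,0,0,0,0.75])

```text
time: 8.17
tool_pos: [471.5, 10.6, 43.9]
ee_rot: [3.142, -0.0, -3.14]
contact_force: [-0.3, -0.3, -0.2]
opening: 59.5
finger_force: 0.0
```

Request:
servo_tool(commands=[0,0,-0.1,0,0,0,0.75,0,0,-0.3,0,0,0,0.75,0,0,-0.7,0,0,0,0.75,0,0,-0.8,0,0,0,0.75,0,0,-0.9,0,0,0,0.75])

```text
time: 8.58
tool_pos: [470.8, 10.7, 128.9]
ee_rot: [3.141, -0.002, -3.14]
contact_force: [-0.7, -0.5, 0.2]
opening: 64.3
finger_force: 0.0
```

Request:
servo_tool(commands=[0,0,-0.9,0,0,0,0.75,0,0.3,-0.9,0,0,0,0.75,0,0.7,-0.3,0,0,0,0.75,0.1,0.8,0,0,0,0,0.75,0.1,0.8,0,0,0,0,0.75])

```text
time: 9.0
tool_pos: [466.3, 89.1, 193.3]
ee_rot: [-3.141, 0.004, -3.141]
contact_force: [-0.5, -0.7, -1.0]
opening: 64.1
finger_force: 0.0
```

Request:
servo_tool(commands=[0,0.8,0,0,0,0,0.75,0,0.8,0,0,0,0,0.75,0,0.8,0,0,0,0,0.75,0,0.6,0,0,0,0,0.75,0,0.3,0,0,0,0,0.75])

```text
time: 9.42
tool_pos: [465.0, 189.5, 191.9]
ee_rot: [3.141, 0.001, -3.138]
contact_force: [0.1, 0.2, 0.1]
opening: 64.3
finger_force: 0.0
```

Request:
servo_tool(commands=[0,0,0.3,0,0,0,0.75,0,0,0.6,0,0,0,0.75,0,0,0.5,0,0,0,0.75,0,0,0.2,0,0,0,0.75,0,0,0,0,0,0,0.75])

```text
time: 9.83
tool_pos: [463.9, 186.4, 141.2]
ee_rot: [-3.141, -0.004, -3.141]
contact_force: [0.1, -0.6, 0.0]
opening: 64.1
finger_force: 0.0
```

```bash
python3 -c "
from h import *
to(465.5,188.5,110,180)
shot('e',(465,188,120),(471,10,40))"
```

```text
t 9.8333 pos [463.9 186.4 141.2] rot [-180.    -0.2 -180. ] open 64.1 F [ 0.1 -0.6  0. ] grip 0.0
total shares [-0.058  0.07   1.039] turn [-0.01  -0.044  0.01 ]
scene 285 163
top 298 230
```

View pics/e.png

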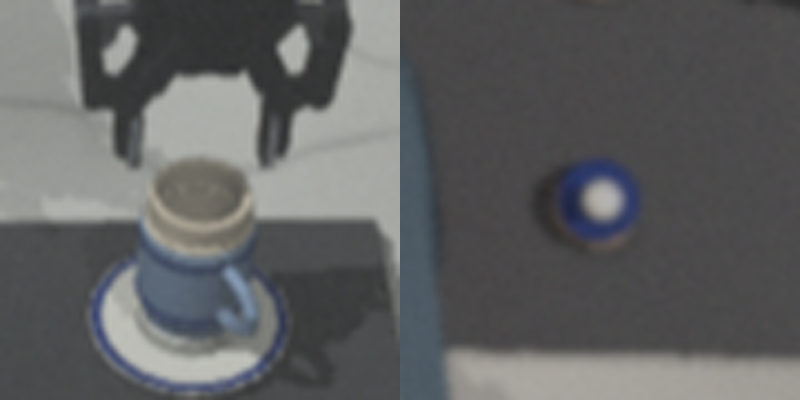

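Request:
servo_tool(commands=[-0.03,0.05,0.3,0,0,0,0.75,0,0,0.4,0,0,0,0.75,0,0,0.2,0,0,0,0.75,0,0,0.1,0,0,0,0.75,0,0,0,0,0,0,0.75])

```text
time: 10.35
tool_pos: [465.8, 188.9, 112.5]
ee_rot: [-3.141, -0.001, -3.14]
contact_force: [0.7, -0.2, 1.0]
opening: 64.2
finger_force: 0.0
```

Request:
servo_tool(commands=[0,0,0.04,0,0,0,0.75,0,0,0.04,0,0,0,0.75,0,0,0,0,0,0,0.75])

```text
time: 10.6
tool_pos: [466.4, 189.1, 110.9]
ee_rot: [3.141, 0.001, -3.14]
contact_force: [0.8, 0.0, 0.8]
opening: 63.8
finger_force: 0.0
```

```bash
python3 -c "
from h import *
to(465.5,188.5,107.5,180)
shot('f',(465,188,120),(471,10,40),28)"
```

```text
t 10.6 pos [466.4 189.1 110.9] rot [ 180.     0.  -179.9] open 63.8 F [0.8 0.  0.8] grip 0.0
total shares [ 0.03  -0.021  0.114] turn [0.001 0.006 0.021]
scene 285 163
top 298 230
```

View pics/f.png

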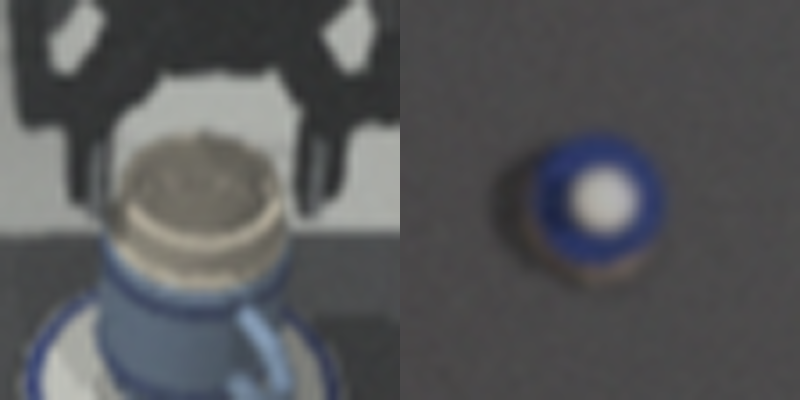

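Request:
servo_tool(commands=[0.03,-0.02,0.06,0,0,0,0.75,0,0,0.05,0,0,0,0.75,0,0,0,0,0,0,0.75,0,0,0,0,0,0,0.65,0,0,0,0,0,0,0.55])

```text
time: 11.12
tool_pos: [465.5, 188.6, 107.7]
ee_rot: [3.141, 0.0, -3.14]
contact_force: [-1.0, -0.9, 1.8]
opening: 55.3
finger_force: 31.6
```

Request:
servo_tool(commands=[0,0,0,0,0,0,0.4,0,0,0,0,0,0,0.4,0,0,0,0,0,0,0.4,0,0,0,0,0,0,0.4])

```text
time: 11.45
tool_pos: [465.4, 188.5, 107.6]
ee_rot: [3.142, 0.0, -3.14]
contact_force: [0.6, 0.3, 5.2]
opening: 54.8
finger_force: 31.8
```

Request:
servo_tool(commands=[0,0,-0.1,0,0,0,0.4,0,0,-0.2,0,0,0,0.4,0,0,-0.3,0,0,0,0.4,0,0,-0.4,0,0,0,0.4,0,0,-0.5,0,0,0,0.4])

```text
time: 11.87
tool_pos: [464.7, 188.3, 152.7]
ee_rot: [-3.141, -0.001, -3.14]
contact_force: [0.8, 0.8, -1.2]
opening: 55.2
finger_force: 31.9
```

Request:
servo_tool(commands=[0,0,-0.5,0,0,0,0.4,0,0,-0.5,0,0,0,0.4,0,0,-0.3,0,0,0,0.4,0,0,0,0,0,0,0.4])

```text
time: 12.2
tool_pos: [466.8, 188.7, 194.1]
ee_rot: [3.141, 0.005, -3.14]
contact_force: [0.4, 0.8, -0.8]
opening: 55.3
finger_force: 32.0
```

```bash
python3 -c "
from h import *
to(459.2,-213.2,192,180)
shot('g',(465,188,140),(471,10,40),45)"
```

```text
t 12.2 pos [466.8 188.7 194.1] rot [ 180.     0.3 -179.9] open 55.3 F [ 0.4  0.8 -0.8] grip 32.0
total shares [  0.278 -13.395   0.061] turn [0.007 0.054 0.02 ]
scene 286 157
top 298 230
```

View pics/g.png

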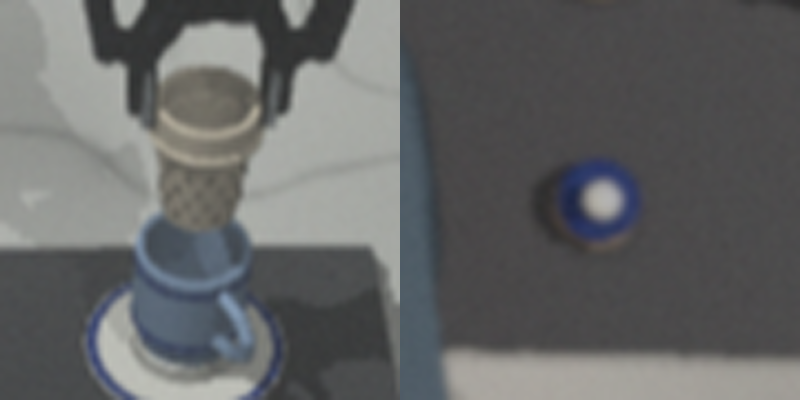

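Request:
servo_tool(commands=[0,-0.3,0,0,0,0,0.4,0.1,-0.6,0,0,0,0,0.4,0.11,-0.8,0,0,0,0,0.4,0,-0.8,0,0,0,0,0.4,0,-0.8,0,0,0,0,0.4])

```text
time: 12.72
tool_pos: [457.9, 88.1, 190.1]
ee_rot: [-3.141, -0.002, -3.139]
contact_force: [-0.4, 1.1, -0.0]
opening: 54.7
finger_force: 32.0
```

Request:
servo_tool(commands=[0,-0.8,0,0,0,0,0.4,0,-0.8,0,0,0,0,0.4,0,-0.8,0,0,0,0,0.4,0,-0.8,0,0,0,0,0.4,0,-0.8,0,0,0,0,0.4])

```text
time: 13.13
tool_pos: [458.2, -32.0, 190.2]
ee_rot: [3.141, -0.002, -3.14]
contact_force: [0.9, 0.0, -1.3]
opening: 54.8
finger_force: 32.0
```

Request:
servo_tool(commands=[0,-0.8,0,0,0,0,0.4,0,-0.8,0,0,0,0,0.4,0,-0.8,0,0,0,0,0.4,0,-0.8,0,0,0,0,0.4,0,-0.8,0,0,0,0,0.4])

```text
time: 13.55
tool_pos: [458.3, -151.9, 190.2]
ee_rot: [3.141, -0.002, -3.14]
contact_force: [0.5, -0.0, -1.7]
opening: 55.0
finger_force: 32.0
```

Request:
servo_tool(commands=[0,-0.8,0,0,0,0,0.4,0,-0.7,0,0,0,0,0.4,0,-0.4,0,0,0,0,0.4,0,-0.18,0,0,0,0,0.4,0,0,0,0,0,0,0.4])

```text
time: 13.97
tool_pos: [459.1, -213.6, 190.7]
ee_rot: [3.141, -0.001, -3.141]
contact_force: [-0.8, 1.0, -1.5]
opening: 54.5
finger_force: 32.1
```

Request:
servo_tool(commands=[0,0,0.3,0,0,0,0.4,0,0,0.6,0,0,0,0.4,0,0,0.7,0,0,0,0.4,0,0,0.6,0,0,0,0.4,0,0,0.4,0,0,0,0.4])

```text
time: 14.38
tool_pos: [458.5, -210.6, 110.8]
ee_rot: [3.139, -0.002, -3.138]
contact_force: [0.2, 0.7, -1.0]
opening: 54.9
finger_force: 32.1
```

Request:
servo_tool(commands=[0,0,0.3,0,0,0,0.4,0,0,0.2,0,0,0,0.4,0,0,0.1,0,0,0,0.4,0,0,0,0,0,0,0.4,0,0,0,0,0,0,0.4])

```text
time: 14.8
tool_pos: [460.1, -213.0, 95.9]
ee_rot: [-3.141, 0.001, -3.14]
contact_force: [-0.0, -0.5, -0.5]
opening: 55.1
finger_force: 32.1
```

```bash
python3 -c "
from h import *
to(459.2,-213.2,84.6,180)"
```

```text
t 14.8 pos [ 460.1 -213.    95.9] rot [-180.     0.  -179.9] open 55.1 F [-0.  -0.5 -0.5] grip 32.1
total shares [ 0.029 -0.006  0.376] turn [-0.006  0.008  0.023]
```

Request:
servo_tool(commands=[0.02,0,0.15,0,0,0,0.4,0,0,0.12,0,0,0,0.4,0,0,0.05,0,0,0,0.4,0,0,0,0,0,0,0.4])

```text
time: 15.13
tool_pos: [458.8, -212.8, 85.4]
ee_rot: [3.141, -0.001, -3.14]
contact_force: [-0.7, -0.0, -1.2]
opening: 54.8
finger_force: 32.1
```

Request:
servo_tool(commands=[0,0,0.03,0,0,0,0.4,0,0,0,0,0,0,0.4,0,0,0,0,0,0,0.4])

```text
time: 15.38
tool_pos: [459.1, -213.0, 85.0]
ee_rot: [-3.142, 0.0, -3.14]
contact_force: [1.2, -0.3, -1.4]
opening: 54.6
finger_force: 32.1
```

Request:
servo_tool(commands=[0,0,0.02,0,0,0,0.4,0,0,0,0,0,0,0.4,0,0,0,0,0,0,0.4])

```text
time: 15.63
tool_pos: [459.3, -213.1, 84.7]
ee_rot: [-3.141, 0.001, -3.14]
contact_force: [0.7, 0.4, 1.9]
opening: 54.8
finger_force: 32.3
```

Request:
servo_tool(commands=[0,0,0,0,0,0,0.67,0,0,0,0,0,0,0.72,0,0,0,0,0,0,0.8,0,0,0,0,0,0,0.8])

```text
time: 15.97
tool_pos: [459.0, -213.0, 84.2]
ee_rot: [-3.142, -0.0, -3.14]
contact_force: [0.7, 0.5, 0.2]
opening: 68.0
finger_force: 0.0
```

Request:
servo_tool(commands=[0,0,-0.1,0,0,0,0.8,0,0,-0.3,0,0,0,0.8,0,0,-0.7,0,0,0,0.8,0,0,-0.9,0,0,0,0.8,0,0,-0.9,0,0,0,0.8])

```text
time: 16.38
tool_pos: [458.7, -212.6, 172.5]
ee_rot: [3.141, -0.001, -3.14]
contact_force: [0.7, 0.3, -0.4]
opening: 68.6
finger_force: 0.0
```

Request:
servo_tool(commands=[0,0,-0.6,0,0,0,0.8,-0.05,0.3,-0.15,0,0,0,0.8,-0.05,0.7,0,0,0,0,1,-0.05,0.9,0,0,0,0,1,-0.06,0.9,0,0,0,0,1])

```text
time: 16.8
tool_pos: [464.8, -127.6, 193.4]
ee_rot: [3.141, -0.0, -3.141]
contact_force: [0.6, -0.2, -0.2]
opening: 85.3
finger_force: 0.0
```

Request:
servo_tool(commands=[0,0.9,0,0,0,0,1,0,0.9,0,0,0,0,1,0,0.9,0,0,0,0,1,0,0.9,0,0,0,0,1,0,0.9,0,0,0,0,1])

```text
time: 17.22
tool_pos: [464.1, 8.0, 193.2]
ee_rot: [3.141, -0.001, -3.14]
contact_force: [0.3, 0.6, 0.8]
opening: 85.5
finger_force: 0.0
```

Request:
servo_tool(commands=[0,0.9,0,0,0,0,1,0,0.9,0,0,0,0,1,0,0.9,0,0,0,0,1,0,0.9,0,0,0,0,1,0,0.9,0,0,0,0,1])

```text
time: 17.63
tool_pos: [463.7, 142.9, 193.2]
ee_rot: [3.141, -0.001, -3.14]
contact_force: [-0.1, 0.6, -0.1]
opening: 85.5
finger_force: 0.0
```

Request:
servo_tool(commands=[0,0.7,0,0,0,0,1,0,0.5,0,0,0,0,1,0,0.3,0,0,0,0,1,0,0.09,0,0,0,0,1,0,0,0,0,0,0,1])

```text
time: 18.05
tool_pos: [464.1, 189.1, 193.4]
ee_rot: [-3.141, -0.001, -3.139]
contact_force: [0.9, -0.0, -0.0]
opening: 85.5
finger_force: 0.0
```

Request:
servo_tool(commands=[0,0,0,0,0,-0.9,1,0,0,0,0,0,-1,1,0,0,0,0,0,-1,1,0,0,0,0,0,-1,1,0,0,0,0,0,-1,1])

```text
time: 18.47
tool_pos: [464.7, 187.6, 193.6]
ee_rot: [-3.141, -0.0, -2.709]
contact_force: [-0.3, -0.6, -0.4]
opening: 85.2
finger_force: 0.0
```

Request:
servo_tool(commands=[0,0,0,0,0,-0.5,1,0,0,0,0,0,0,1,0,0,0,0,0,0,1])

```text
time: 18.72
tool_pos: [464.7, 187.9, 193.7]
ee_rot: [-3.141, -0.0, -2.671]
contact_force: [0.0, -0.1, 0.2]
opening: 85.5
finger_force: 0.0
```

```bash
python3 - <<'E'
from h import *
to(465.5,188.5,64,207)
im=ctrl.get_image("scene");cv2.imwrite("pics/i.png",im)
u=cv2.resize(im[110:250,90:310],None,fx=3.6,fy=3.6,interpolation=cv2.INTER_CUBIC);cv2.imwrite("pics/i2.png",u)
E
```

```text
t 18.7167 pos [464.7 187.9 193.7] rot [-180.    -0.  -153.1] open 85.5 F [ 0.  -0.1  0.2] grip 0.0
total shares [-0.034  0.008  4.323] turn [-0.002 -0.003 -0.013]
```

View pics/i2.png

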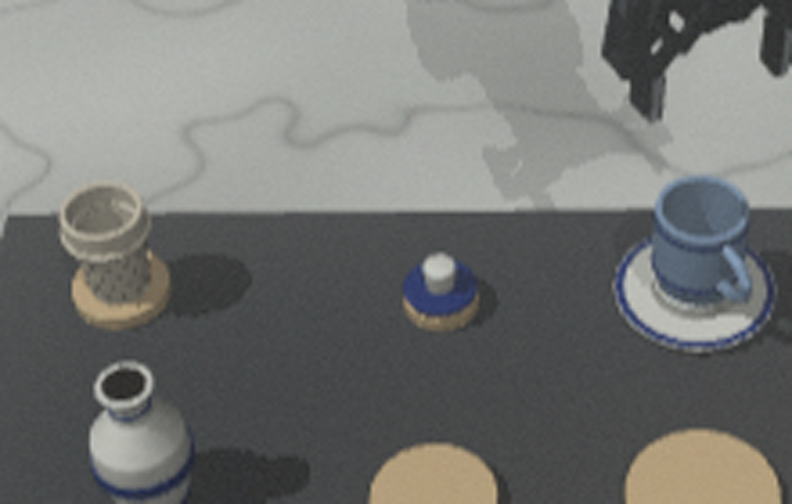

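```bash
python3 - <<'E'
from h import *
im=cv2.imread("pics/i.png")
f=lambda p:(proj("scene",p)-[90,110])*3.6
print("infuser rim pred",f((459.2,-213.2,102)),"collar/flange",f((459.2,-213.2,86)),"setter",f((459.2,-213.2,27)),"lid disc top",f((470.5,9.9,37)),"knob top",f((470.5,9.9,57)))
im=ctrl.get_image("top");print("infuser rim top pred",proj("top",(459.2,-213.2,102)))
h=cv2.cvtColor(im,cv2.COLOR_BGR2HSV);m=((im.min(2)>85)|(h[...,1]>60))[215:260,355:400].astype(np.uint8)
n,l,s,c=cv2.connectedComponentsWithStats(m);print(s,c+[355,215])
cv2.imwrite("pics/j.png",cv2.resize(im[205:265,340:420],(800,600),interpolation=cv2.INTER_CUBIC))
E
```

```text
infuser rim pred [101.3 206.7] collar/flange [105.5 223.4] setter [120.6 282.2] lid disc top [439.5 282.1] knob top [438.3 262.5]
infuser rim top pred [388.1 236.6]
[[   0    0   45   45 1520]
 [  10    9   35   26  505]] [[375.8 237.3]
 [380.7 236.2]]
```

Request:
servo_tool(commands=[-0.03,0.01,0.3,0,0,0,1,0,0,0.6,0,0,0,1,0,0,0.6,0,0,0,1,0,0,0.5,0,0,0,1,0,0,0.3,0,0,0,1])

```text
time: 19.23
tool_pos: [464.0, 189.2, 122.4]
ee_rot: [3.141, -0.003, -2.669]
contact_force: [-0.3, -0.7, -0.6]
opening: 85.5
finger_force: 0.0
```

Request:
servo_tool(commands=[0,0,0.1,0,0,0,1,0,0,0.1,0,0,0,1,0,0,0,0,0,0,1])

```text
time: 19.48
tool_pos: [465.4, 189.4, 118.7]
ee_rot: [-3.142, -0.0, -2.669]
contact_force: [0.3, 0.4, 0.4]
opening: 85.3
finger_force: 0.0
```

```bash
python3 -c "
from h import *
to(465.5,188.5,60,207)
shot('k',(465,188,90),(460,-213,90),40)"
```

```text
t 19.4833 pos [465.4 189.4 118.7] rot [-180.    -0.  -152.9] open 85.3 F [0.3 0.4 0.4] grip 0.0
total shares [ 0.012 -0.029  1.956] turn [-0.    -0.001  0.018]
scene 284 172
top 386 236
```

View pics/k.png

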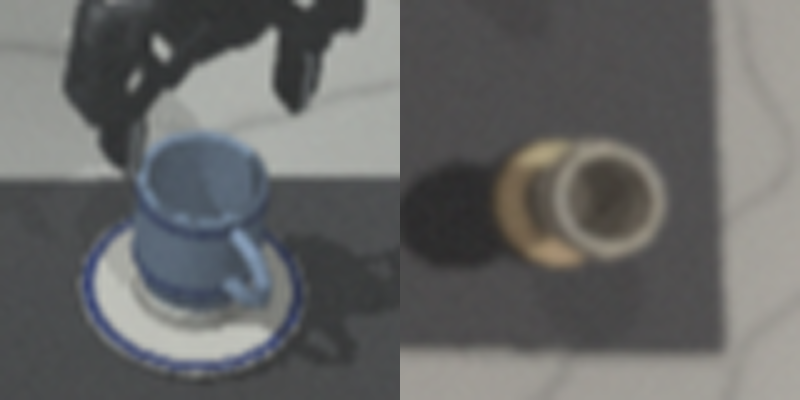

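Request:
servo_tool(commands=[0.01,-0.02,0.2,0,0,0,1,0,0,0.3,0,0,0,1,0,0,0.3,0,0,0,1,0,0,0.3,0,0,0,1,0,0,0.1,0,0,0,1])

```text
time: 20.0
tool_pos: [464.0, 188.5, 80.7]
ee_rot: [3.141, -0.003, -2.669]
contact_force: [-0.2, -0.0, -0.8]
opening: 85.2
finger_force: 0.0
```

Request:
servo_tool(commands=[0,0,0.3,0,0,0,1,0,0,0.3,0,0,0,1,0,0,0.15,0,0,0,1,0,0,0,0,0,0,1,0,0,0,0,0,0,0.9])

```text
time: 20.42
tool_pos: [465.1, 188.7, 59.9]
ee_rot: [3.141, -0.001, -2.669]
contact_force: [-0.3, 0.1, -0.1]
opening: 77.2
finger_force: 0.0
```

Request:
servo_tool(commands=[0,0,0,0,0,0,0.8,0,0,0,0,0,0,0.7,0,0,0,0,0,0,0.6,0,0,0,0,0,0,0.5,0,0,0,0,0,0,0.5], force=40)

```text
time: 20.83
tool_pos: [465.9, 188.8, 60.9]
ee_rot: [-3.141, 0.001, -2.669]
contact_force: [0.2, -0.3, 2.2]
opening: 62.0
finger_force: 44.2
```

```bash
python3 -c "
from h import *
to(643.4,10,62,207)"
```

```text
t 20.8333 pos [465.9 188.8  60.9] rot [-180.     0.1 -152.9] open 62.0 F [ 0.2 -0.3  2.2] grip 44.2
total shares [-2.552 -8.002 -0.031] turn [-0.005  0.014  0.02 ]
```

Request:
servo_tool(commands=[0,0,-0.1,0,0,0,0.5,0,0,-0.3,0,0,0,0.5,0,0,-0.5,0,0,0,0.5,0,0,-0.6,0,0,0,0.5,0,0,-0.5,0,0,0,0.5])

```text
time: 21.25
tool_pos: [465.0, 188.7, 121.4]
ee_rot: [3.141, -0.001, -2.669]
contact_force: [0.5, -0.3, -2.3]
opening: 62.3
finger_force: 44.1
```

Request:
servo_tool(commands=[0,0,0,0,0,0,0.5,-0.13,-0.4,0,0,0,0,0.5,-0.2,-0.64,0,0,0,0,0.5,-0.255,-0.8,0,0,0,0,0.5,-0.255,-0.8,0,0,0,0,0.5])

```text
time: 21.67
tool_pos: [523.8, 128.6, 118.9]
ee_rot: [3.141, -0.002, -2.668]
contact_force: [-0.1, -0.1, -2.0]
opening: 62.1
finger_force: 44.4
```

Request:
servo_tool(commands=[-0.255,-0.8,0,0,0,0,0.5,-0.255,-0.8,0,0,0,0,0.5,-0.255,-0.8,0,0,0,0,0.5,-0.255,-0.8,0,0,0,0,0.5,-0.255,-0.8,0,0,0,0,0.5])

```text
time: 22.08
tool_pos: [612.6, 38.5, 118.3]
ee_rot: [3.14, -0.002, -2.669]
contact_force: [0.4, 0.6, -1.7]
opening: 62.0
finger_force: 44.4
```

Request:
servo_tool(commands=[-0.2,-0.64,0,0,0,0,0.5,-0.13,-0.4,0,0,0,0,0.5,-0.1,-0.32,0,0,0,0,0.5,0,0,0,0,0,0,0.5,0,0,0,0,0,0,0.5])

```text
time: 22.5
tool_pos: [642.0, 10.0, 119.4]
ee_rot: [3.14, -0.001, -2.669]
contact_force: [-0.4, 0.6, -2.1]
opening: 62.2
finger_force: 44.4
```

Request:
servo_tool(commands=[0,0,0.2,0,0,0,0.5,0,0,0.5,0,0,0,0.5,0,0,0.5,0,0,0,0.5,0,0,0.3,0,0,0,0.5,0,0,0,0,0,0,0.5])

```text
time: 22.92
tool_pos: [640.0, 11.1, 72.4]
ee_rot: [3.138, -0.004, -2.668]
contact_force: [-0.6, -0.2, -2.3]
opening: 61.7
finger_force: 44.4
```

Request:
servo_tool(commands=[0,0,0,0,0,0,0.5,0,0,0,0,0,0,0.5])

```text
time: 23.08
tool_pos: [643.0, 10.2, 76.1]
ee_rot: [-3.141, 0.001, -2.668]
contact_force: [0.5, -0.5, -2.2]
opening: 61.9
finger_force: 44.4
```

```bash
python3 -c "
from h import *
to(643.4,10,63,207)"
```

```text
t 23.0833 pos [643.   10.2  76.1] rot [-180.     0.  -152.9] open 61.9 F [ 0.5 -0.5 -2.2] grip 44.4
total shares [-0.008 -0.011  0.435] turn [-0.007  0.01   0.027]
```

Request:
servo_tool(commands=[0,0,0.15,0,0,0,0.5,0,0,0.15,0,0,0,0.5,0,0,0.05,0,0,0,0.5,0,0,0,0,0,0,0.5,0,0,0,0,0,0,0.5])

```text
time: 23.5
tool_pos: [642.5, 9.8, 64.6]
ee_rot: [3.141, -0.0, -2.669]
contact_force: [0.2, -0.4, -1.4]
opening: 62.1
finger_force: 44.4
```

Request:
servo_tool(commands=[0,0,0.04,0,0,0,0.5,0,0,0,0,0,0,0.5,0,0,0,0,0,0,0.5])

```text
time: 23.75
tool_pos: [642.7, 9.8, 63.6]
ee_rot: [-3.142, 0.0, -2.669]
contact_force: [-0.3, -0.7, -1.8]
opening: 61.7
finger_force: 44.4
```

Request:
servo_tool(commands=[0,0,0.03,0,0,0,0.5,0,0,0,0,0,0,0.5,0,0,0,0,0,0,0.5])

```text
time: 24.0
tool_pos: [642.9, 9.8, 62.9]
ee_rot: [-3.141, 0.0, -2.669]
contact_force: [0.6, 0.1, -1.3]
opening: 61.7
finger_force: 44.4
```

Request:
servo_tool(commands=[0,0,0.02,0,0,0,0.5,0,0,0,0,0,0,0.5,0,0,0,0,0,0,0.5])

```text
time: 24.25
tool_pos: [642.9, 9.8, 62.9]
ee_rot: [-3.141, 0.001, -2.669]
contact_force: [-2.5, -0.4, 5.5]
opening: 61.7
finger_force: 45.0
```

Request:
servo_tool(commands=[0,0,0,0,0,0,0.76,0,0,0,0,0,0,0.8,0,0,0,0,0,0,0.9,0,0,0,0,0,0,1,0,0,0,0,0,0,1])

```text
time: 24.67
tool_pos: [642.5, 9.9, 61.9]
ee_rot: [3.141, -0.0, -2.669]
contact_force: [-1.1, -0.5, -0.2]
opening: 85.0
finger_force: 0.0
```

Request:
servo_tool(commands=[0,0,-0.2,0,0,0,1,0,0,-0.5,0,0,0,1,0,0,-0.8,0,0,0,1,0,0,-0.9,0,0,0,1,0,0,-0.9,0,0,0,1])

```text
time: 25.08
tool_pos: [642.2, 10.0, 162.1]
ee_rot: [3.141, -0.001, -2.669]
contact_force: [0.4, -0.5, -0.4]
opening: 85.3
finger_force: 0.0
```

Request:
servo_tool(commands=[0,0,-0.3,0,0,0,1,0,0,0,0,0,0,1])

```text
time: 25.25
tool_pos: [644.8, 9.6, 174.0]
ee_rot: [-3.138, 0.005, -2.669]
contact_force: [0.1, -0.3, 0.1]
opening: 85.3
finger_force: 0.0
```

```bash
python3 - <<'E'
from h import *
to(465.5,188.5,165,207)
for n in("scene","top"):
    im=ctrl.get_image(n); cv2.imwrite(f"pics/m_{n}.png",im); h=cv2.cvtColor(im,cv2.COLOR_BGR2HSV)
    u,v=proj(n,(465,188,25)).astype(int); Y,X=np.mgrid[:384,:512]
    m=(((h[...,1]>75)&(h[...,0]>95)&(h[...,0]<130))|(im.min(2)>95))&(abs(X-u)<32)&(abs(Y-v)<27)
    c=max(cv2.findContours(m.astype(np.uint8),0,1)[0],key=cv2.contourArea); print(n,np.array(cv2.fitEllipse(world(n,c,24))[:2]).ravel(),cv2.boundingRect(c))
u,v=proj("scene",(560,110,40)).astype(int); a=cv2.imread("pics/m_scene.png")[v-55:v+55,u-80:u+80]
cv2.imwrite("pics/m.png",cv2.resize(a,(800,550),interpolation=cv2.INTER_CUBIC))
E
```

```text
t 25.25 pos [644.8   9.6 174. ] rot [-179.8    0.3 -152.9] open 85.3 F [ 0.1 -0.3  0.1] grip 0.0
total shares [2.606 8.033 0.255] turn [-0.046  0.063  0.021]
scene [465.  187.5 111.3 113.4] (260, 174, 46, 34)
top [465.9 189.9 105.1 106.7] (213, 212, 40, 40)
```

View pics/m.png

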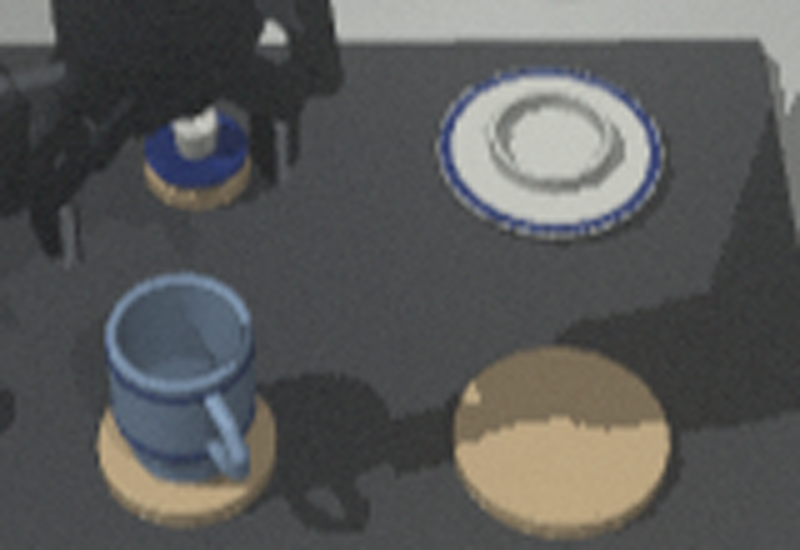

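Request:
servo_tool(commands=[0.13,0.4,0,0,0,0,1,0.2,0.64,0,0,0,0,1,0.255,0.8,0,0,0,0,1,0.255,0.8,0,0,0,0,1,0.255,0.8,0,0,0,0,1])

```text
time: 25.77
tool_pos: [563.4, 88.0, 167.6]
ee_rot: [3.139, -0.004, -2.669]
contact_force: [0.8, -0.5, 0.2]
opening: 85.5
finger_force: 0.0
```

Request:
servo_tool(commands=[0.255,0.8,0,0,0,0,1,0.255,0.8,0,0,0,0,1,0.255,0.8,0,0,0,0,1,0.255,0.8,0,0,0,0,1,0.2,0.64,0,0,0,0,1])

```text
time: 26.18
tool_pos: [477.7, 174.0, 167.8]
ee_rot: [3.14, -0.004, -2.668]
contact_force: [-0.1, -0.2, 0.3]
opening: 85.6
finger_force: 0.0
```

Request:
servo_tool(commands=[0.13,0.4,0,0,0,0,0.85,0.05,0.1,0.1,0,0,0,0.85,0,0,0.5,0,0,0,0.85,0,0,0.8,0,0,0,0.85,0,0,0.8,0,0,0,0.85])

```text
time: 26.6
tool_pos: [470.3, 183.3, 103.3]
ee_rot: [-3.141, 0.001, -2.669]
contact_force: [-0.2, -0.0, 0.2]
opening: 72.7
finger_force: 0.0
```

Request:
servo_tool(commands=[0,0,0.8,0,0,0,0.85,0,0,0.5,0,0,0,0.85,0,0,0.3,0,0,0,0.85,0,0,0,0,0,0,0.85,0,0,0,0,0,0,0.85])

```text
time: 27.02
tool_pos: [469.6, 183.2, 55.7]
ee_rot: [3.141, -0.001, -2.669]
contact_force: [0.9, -0.1, 0.3]
opening: 72.4
finger_force: 0.0
```

```bash
python3 -c "
from h import *
to(465.4,188.7,21.5,207)"
```

```text
t 27.0167 pos [469.6 183.2  55.7] rot [ 180.    -0.1 -152.9] open 72.4 F [ 0.9 -0.1  0.3] grip 0.0
total shares [0.042 0.227 1.141] turn [ 0.003 -0.012  0.015]
```

Request:
servo_tool(commands=[0.04,0.22,0,0,0,0,0.85,0,0,0.2,0,0,0,0.85,0,0,0.3,0,0,0,0.85,0,0,0.2,0,0,0,0.85,0,0,0.1,0,0,0,0.85])

```text
time: 27.43
tool_pos: [464.9, 188.8, 31.1]
ee_rot: [3.141, -0.001, -2.668]
contact_force: [0.1, -0.1, 0.6]
opening: 72.8
finger_force: 0.0
```

Request:
servo_tool(commands=[0,0,0.1,0,0,0,0.85,0,0,0.05,0,0,0,0.85,0,0,0,0,0,0,0.85,0,0,0,0,0,0,0.85])

```text
time: 27.77
tool_pos: [465.7, 188.9, 27.6]
ee_rot: [-3.142, -0.0, -2.669]
contact_force: [-0.2, 0.6, 0.3]
opening: 72.6
finger_force: 0.0
```

Request:
servo_tool(commands=[0,0,0.1,0,0,0,0.8,0,0,0.05,0,0,0,0.8,0,0,0,0,0,0,0.8,0,0,0,0,0,0,0.8])

```text
time: 28.1
tool_pos: [465.5, 188.9, 23.0]
ee_rot: [3.142, -0.0, -2.669]
contact_force: [-0.1, 0.4, -0.2]
opening: 68.5
finger_force: 0.0
```

```bash
python3 -c "
from h import *
to(465.4,188.7,21.5,207)"
```

```text
t 28.1 pos [465.5 188.9  23. ] rot [ 180.    -0.  -152.9] open 68.5 F [-0.1  0.4 -0.2] grip 0.0
total shares [ 0.005 -0.003  0.05 ] turn [ 0.001 -0.002  0.019]
```

Request:
servo_tool(commands=[0,0,0.04,0,0,0,0.78,0,0,0,0,0,0,0.78,0,0,0,0,0,0,0.78])

```text
time: 28.35
tool_pos: [465.5, 188.9, 21.9]
ee_rot: [3.142, -0.0, -2.669]
contact_force: [-0.4, 1.0, -0.1]
opening: 66.6
finger_force: 0.0
```

Request:
servo_tool(commands=[0,0,0.03,0,0,0,0.78,0,0,0,0,0,0,0.78,0,0,0,0,0,0,0.78])

```text
time: 28.6
tool_pos: [465.6, 188.9, 20.9]
ee_rot: [3.142, -0.0, -2.669]
contact_force: [-0.6, -0.2, 0.5]
opening: 66.6
finger_force: 0.0
```

Request:
servo_tool(commands=[0,0,0,0,0,0,0.65,0,0,0,0,0,0,0.5,0,0,0,0,0,0,0.5,0,0,0,0,0,0,0.5,0,0,0,0,0,0,0.5], force=50)

```text
time: 29.02
tool_pos: [465.8, 188.9, 21.7]
ee_rot: [-3.141, 0.0, -2.669]
contact_force: [-2.5, -1.7, 6.1]
opening: 59.6
finger_force: 52.7
```

Request:
servo_tool(commands=[0,0,0,0,0,0,0.5,0,0,0,0,0,0,0.5])

```text
time: 29.18
tool_pos: [465.8, 188.9, 21.7]
ee_rot: [-3.141, 0.0, -2.669]
contact_force: [-3.2, -0.1, 7.7]
opening: 59.6
finger_force: 52.7
```

Request:
servo_tool(commands=[0,0,-0.1,0,0,0,0.5,0,0,-0.2,0,0,0,0.5,0,0,-0.4,0,0,0,0.5,0,0,-0.5,0,0,0,0.5,0,0,-0.3,0,0,0,0.5])

```text
time: 29.6
tool_pos: [466.0, 189.0, 67.2]
ee_rot: [-3.141, 0.001, -2.669]
contact_force: [0.6, 0.8, -2.8]
opening: 59.4
finger_force: 54.4
```

Request:
servo_tool(commands=[0,0,0,0,0,0,0.5,0,0,0,0,0,0,0.5])

```text
time: 29.77
tool_pos: [466.0, 189.0, 66.4]
ee_rot: [-3.141, 0.001, -2.669]
contact_force: [-0.6, 1.0, -2.7]
opening: 58.7
finger_force: 54.4
```

```bash
python3 - <<'E'
from h import *
to(643.7,180.7,66,207)
im=ctrl.get_image("scene"); cv2.imwrite("pics/n.png",im)
h=cv2.cvtColor(im,cv2.COLOR_BGR2HSV);u,v=proj("scene",(466,189,68)).astype(int);print(u,v)
Y,X=np.mgrid[:384,:512]; m=((h[...,1]>75)&(h[...,0]>100)&(h[...,0]<130)&(im[...,0]>80))&(abs(X-u)<35)&(Y>v-10)&(Y<v+32)
ys,xs=np.nonzero(m); print("ring px bbox",xs.min(),xs.max(),ys.min(),ys.max(),"pred L/R/front",[proj("scene",p) for p in((466,189-54,70),(466,189+54,70),(466+54,189,70))])
E
```

```text
t 29.7667 pos [466.  189.   66.4] rot [-180.     0.1 -152.9] open 58.7 F [-0.6  1.  -2.7] grip 54.4
total shares [-5.146 -2.943  0.023] turn [-0.005  0.016  0.02 ]
284 178
ring px bbox 262 306 170 193 pred L/R/front [array([262.4, 177.6]), array([306. , 177.3]), array([285.9, 193.8])]
```

Request:
servo_tool(commands=[-0.25,-0.14,0,0,0,0,0.5,-0.5,-0.29,0,0,0,0,0.5,-0.75,-0.43,0,0,0,0,0.5,-0.75,-0.43,0,0,0,0,0.5,-0.75,-0.43,0,0,0,0,0.5])

```text
time: 30.23
tool_pos: [570.3, 183.7, 64.9]
ee_rot: [3.141, -0.001, -2.669]
contact_force: [-0.6, 0.3, -1.5]
opening: 59.2
finger_force: 54.4
```

Request:
servo_tool(commands=[-0.75,-0.43,0,0,0,0,0.5,-0.75,-0.43,0,0,0,0,0.5,-0.4,-0.22,0,0,0,0,0.5,-0.26,-0.14,0,0,0,0,0.5,0,0,0,0,0,0,0.5])

```text
time: 30.65
tool_pos: [644.9, 180.3, 64.8]
ee_rot: [3.142, -0.0, -2.669]
contact_force: [0.4, -1.0, -2.7]
opening: 59.4
finger_force: 54.5
```

Request:
servo_tool(commands=[0,0,0.2,0,0,0,0.5,0,0,0.3,0,0,0,0.5,0,0,0.2,0,0,0,0.5,0,0,0,0,0,0,0.5,0,0,0,0,0,0,0.5])

```text
time: 31.07
tool_pos: [642.2, 181.0, 43.8]
ee_rot: [3.141, -0.002, -2.668]
contact_force: [0.1, -0.8, -1.8]
opening: 59.3
finger_force: 54.4
```

```bash
python3 -c "
from h import *
to(643.7,180.7,33.7,207)"
```

```text
t 31.0667 pos [642.2 181.   43.8] rot [ 180.    -0.1 -152.9] open 59.3 F [ 0.1 -0.8 -1.8] grip 54.4
total shares [-0.041 -0.032  0.338] turn [ 0.01  -0.026  0.024]
```

Request:
servo_tool(commands=[0,0,0.15,0,0,0,0.5,0,0,0.08,0,0,0,0.5,0,0,0,0,0,0,0.5,0,0,0,0,0,0,0.5,0,0,0,0,0,0,0.5])

```text
time: 31.48
tool_pos: [643.7, 180.9, 38.2]
ee_rot: [-3.142, 0.0, -2.669]
contact_force: [1.0, -0.0, -2.3]
opening: 59.1
finger_force: 54.5
```

Request:
servo_tool(commands=[0,0,0.04,0,0,0,0.5,0,0,0,0,0,0,0.5,0,0,0,0,0,0,0.5])

```text
time: 31.73
tool_pos: [643.6, 180.9, 36.9]
ee_rot: [-3.142, 0.0, -2.669]
contact_force: [0.2, -0.1, -2.4]
opening: 59.6
finger_force: 54.5
```

Request:
servo_tool(commands=[0,0,0.03,0,0,0,0.5,0,0,0,0,0,0,0.5,0,0,0,0,0,0,0.5])

```text
time: 31.98
tool_pos: [643.5, 180.9, 35.9]
ee_rot: [3.142, -0.0, -2.669]
contact_force: [0.9, 0.0, -1.5]
opening: 59.4
finger_force: 54.5
```

Request:
servo_tool(commands=[0,0,0.04,0,0,0,0.5,0,0,0,0,0,0,0.5,0,0,0,0,0,0,0.5])

```text
time: 32.23
tool_pos: [643.5, 180.9, 34.6]
ee_rot: [3.142, -0.0, -2.669]
contact_force: [0.8, 0.1, -2.7]
opening: 59.3
finger_force: 54.5
```

Request:
servo_tool(commands=[0,0,0.03,0,0,0,0.5,0,0,0,0,0,0,0.5,0,0,0,0,0,0,0.5])

```text
time: 32.48
tool_pos: [643.6, 180.9, 33.9]
ee_rot: [3.142, -0.0, -2.669]
contact_force: [-0.2, -1.5, -2.1]
opening: 59.5
finger_force: 54.5
```

Request:
servo_tool(commands=[0,0,0.02,0,0,0,0.5,0,0,0,0,0,0,0.5,0,0,0,0,0,0,0.5])

```text
time: 32.73
tool_pos: [643.6, 180.9, 33.8]
ee_rot: [-3.141, -0.0, -2.669]
contact_force: [-2.6, -0.0, 3.0]
opening: 58.9
finger_force: 55.0
```

Request:
servo_tool(commands=[0,0,0,0,0,0,0.74,0,0,0,0,0,0,0.8,0,0,0,0,0,0,0.9,0,0,0,0,0,0,0.9,0,0,0,0,0,0,0.9])

```text
time: 33.15
tool_pos: [643.7, 180.9, 33.3]
ee_rot: [-3.142, 0.0, -2.669]
contact_force: [1.2, 0.8, -0.0]
opening: 77.0
finger_force: 0.0
```

Request:
servo_tool(commands=[0,0,-0.2,0,0,0,0.9,0,0,-0.5,0,0,0,0.9,0,0,-0.8,0,0,0,0.9,0,0,-0.9,0,0,0,0.9,0,0,-0.9,0,0,0,0.9])

```text
time: 33.57
tool_pos: [643.6, 180.9, 134.5]
ee_rot: [-3.141, 0.0, -2.669]
contact_force: [1.3, 0.4, -0.4]
opening: 76.9
finger_force: 0.0
```

Request:
servo_tool(commands=[0.2,0.3,-0.9,0,0,0,0.9,0.3,0.8,-0.4,0,0,0,0.9,0.3,0.9,0,0,0,0,0.9,0.3,0.9,0,0,0,0,0.9,0.3,0.9,0,0,0,0,0.9])

```text
time: 33.98
tool_pos: [554.0, 264.0, 173.6]
ee_rot: [-3.141, 0.003, -2.669]
contact_force: [0.3, 0.9, -0.2]
opening: 76.6
finger_force: 0.0
```

Request:
servo_tool(commands=[0.3,0.9,0,0,0,0,0.9,0.3,0.9,0,0,0,0,0.9,0.3,0.9,0,0,0,0,0.9,0.2,0.5,0,0,0,0,0.9,0,0,0,0,0,0,0.9])

```text
time: 34.4
tool_pos: [478.8, 336.1, 172.9]
ee_rot: [3.141, 0.001, -2.665]
contact_force: [0.2, -0.2, -0.3]
opening: 77.0
finger_force: 0.0
```

```bash
python3 - <<'E'
from h import *
st()
S=ctrl.get_image("scene");T=ctrl.get_image("top")
a=cv2.resize(S[140:275,70:345],(800,393),interpolation=cv2.INTER_CUBIC);b=cv2.resize(T[130:270,185:415],(330,200),interpolation=cv2.INTER_CUBIC)
c=np.zeros((200,800,3),np.uint8);c[:,:330]=b
cv2.imwrite("pics/end.png",np.vstack([a,c]))
E
```

```text
t 34.4 pos [478.8 336.1 172.9] rot [ 179.9    0.1 -152.7] open 77.0 F [ 0.2 -0.2 -0.3] grip 0.0
```

View pics/end.png

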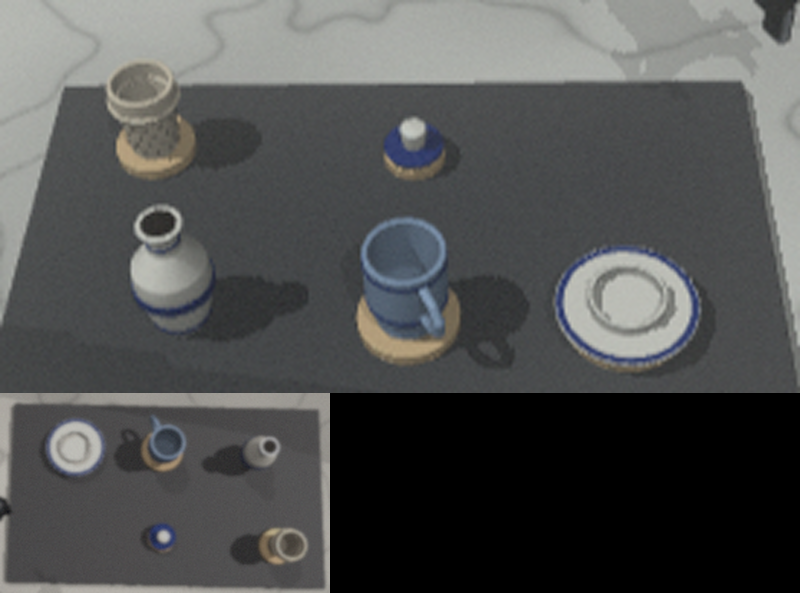

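Every piece is standing on its setter. I'll check the centring numerically before handing in.

```bash
python3 - <<'E'
from h import *
for n in("scene","top"):
    im=ctrl.get_image(n);h=cv2.cvtColor(im,cv2.COLOR_BGR2HSV);Y,X=np.mgrid[:384,:512]
    def fit(m,p,z,r):
        u,v=proj(n,p); m=(m&(np.hypot(X-u,Y-v)<r)).astype(np.uint8)
        c=max(cv2.findContours(m,0,1)[0],key=cv2.contourArea); return np.array(cv2.fitEllipse(world(n,cv2.convexHull(c),z))[:2]).ravel()
    blue=(h[...,0]>98)&(h[...,0]<130)
    print(n,"lid",fit(blue&(h[...,1]>110),(470,10,37),37,14))
    print(n,"saucer",fit((blue&(h[...,1]>75))|((im.min(2)>95)&(h[...,1]<50)),(643,181,36),36,32))
    print(n,"mug(body)",fit(blue&(h[...,1]>55),(643,10,107),107,14))
E
```

```text
scene lid [474.2   8.6  45.1  48.6]
scene saucer [642.6 180.3 113.7 117. ]
scene mug(body) [645.   10.3  60.   68.6]
top lid [473.   11.5  45.5  46.4]
top saucer [643.7 182.6 105.3 109.7]
top mug(body) [642.4  14.8  60.1  67.5]
```

```bash
python3 - <<'E'
from h import *
from scipy import ndimage as nd
T=np.mean([ctrl.get_image("top") for _ in range(6)],0); S=np.mean([ctrl.get_image("scene") for _ in range(6)],0)
for n,im in(("top",T),("scene",S)):
    u,v=proj(n,(471,10,57)); Y,X=np.mgrid[:384,:512]
    g=im.min(2); w=np.where(np.hypot(X-u,Y-v)<(7 if n=="top" else 6),np.clip(g-105,0,None),0)
    c=(w*X).sum()/w.sum(),(w*Y).sum()/w.sum(); print(n,"knob",ray(n,c,55),"peak",w.max())
# disc + setter from averaged top: blue disc and union outline vs dark shelf
h=cv2.cvtColor(T.astype(np.uint8),cv2.COLOR_BGR2HSV); u,v=proj("top",(471,10,37)); near=np.hypot(X-u,Y-v)<15
for nm,m,z in(("disc",(h[...,1]>80)&(h[...,0]>95)&(h[...,0]<135)&near,37),("sand",(h[...,0]<30)&(h[...,1]>50)&near,27),):
    ys,xs=np.nonzero(m); w=world("top",np.c_[xs,ys].astype(float),z); print(nm,len(xs),w.min(0),w.max(0),w.mean(0))
a=T[215:250,280:318].astype(np.uint8); 
col=T[215:250,298].astype(int); print("col 298 rows 215..",col.tolist())
E
```

```text
top knob [472.2  10.4  55. ] peak 83.16666666666666
scene knob [472.1   8.5  55. ] peak 88.16666666666666
disc 166 [450.2 -14.3] [497.1  35.3] [473.9  12. ]Traceback (most recent call last):
  File "<stdin>", line 11, in <module>
    return umr_minimum(a, axis, None, out, keepdims, initial, where)
ValueError: zero-size array to reduction operation minimum which has no identity
```

```bash
python3 -c "
from workcell import ctrl
print(ctrl.close_job())"
```

```text
the job is handed in; nothing more can be done
None
```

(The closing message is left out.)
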